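# Show the order of a filling, sanding and painting job

## Robot

A 6-joint arm with a two-finger parallel gripper is mounted at the origin on a cart in front of the work surface, level with it; the furniture and walls round the work are solid. World frame = base frame: x ahead of the robot, y to its left, z up, the work surface at z = 0. Lengths are in mm, angles in degrees, forces in N, time in s.
With the tool pointing down it reaches from about 250 to 725 mm from the base axis. Payload 4 kg.
Tool frame: the origin (TCP) lies between the finger pads; the fingertips stand 19 mm ahead of it and the grasp point (between the pads) is the TCP; z points along the fingers, y is the direction in which the jaws open and shut (so a half turn about z gives the same grasp; the last joint's range is limited). The gripper opens to 85 mm and grips with 20 to 120 N. Pads are 22 mm wide; open, the fingers measure 114 mm over their backs; the gripper's body (76 mm by 85 mm) begins 54 mm behind the grasp point. The pads swing forward as they close: fully open they stand 13 mm farther back than shut.
Start: joints at [-66.75, 13.785, 0.286, 76.501, 0, 90], TCP at [197.375, -459.394, 250.306] pointing down, gripper open.
Joint ranges: [-155.79, 155.79], [-60.16, 107.12], [-62.33, 73.08], [-114, 123.19], [-81.49, 82.49], [-180, 180]. Speed limits (degrees/s): [159.86, 159.86, 180, 180, 180, 180].

## Interface

Orientations are given as [roll, pitch, yaw] about the fixed x, y, z axes, in that order (R = Rz(yaw) Ry(pitch) Rx(roll)).
In Python, from rig import ctrl, vision gives the robot as it stands. The module is installed in compiled form; this text tells all that it offers.
- The arm moves only by the tool apply_moves, never from a script. Its argument "deltas" is a list of rows, each a list of 2 entries, a list of its own where there are three numbers: the shift along the tool's x, y, z in cm, then the turn about the tool's z in rad. In form: [[[tx, ty, tz], spin], ...]. A call has 1 to 20 rows; each row shifts and turns the pose as measured when the row begins, along the tool's axes as they then stand; what a row does not reach is not made up. A row lasts 1/8 s, in which the tool goes at most 62.5 mm and 10.7 degrees, less where a joint would pass 70% of its speed; a pose out of reach is approached as far as the arm can. A call is refused whole if a number of a shift passes 6.25 or a number of a turn 0.188, either way. A call with a gripper value outside its range is refused whole. "grip" is the opening, from 0 (shut) to 1 (fully open), set as the call begins (left out, the last holds). The fingers move at their own pace and stop on an object; the grip force is fixed at half the most. Time passes only in rows, so rows that do not move let the fingers close. It gives the time, the measured TCP pose, the force and the opening at its end, in the units of the state.
- ctrl.read_state(): the state, without advancing time (a new reading comes with each control period).
- vision.get_image(name): name is "side" or "top"; returns a dict with "color" (480x640x3 uint8, red, green, blue), "K" (3x3 intrinsics, pixels), "k1" (the pictures are not rectified: a ray, as slopes to the right and down, at radius r is drawn at 1 + k1 r^2 times it, then the intrinsics apply), "rvec" (rotation vector, rad) and "tvec" (3), from world to camera coordinates, as OpenCV has them. Camera axes: x right, y down, z forward; pixel columns grow to the right and rows downward; lengths in mm; the calibration is good to about 2 mm. A picture is of the moment at which its call begins. There is no depth.
- ctrl.sign_off(): hands the job in, once; it reports no verdict.
The state is a dict: "time_s": time; "joints": joint angles; "joint_vel": joint speeds; "joint_efforts": joint torques, N m; "eef_pos": TCP position; "orientation": TCP orientation; "ft_force": force on the tool from outside, world axes, zero at the start; "wrist_torque": the same for the moment, N m; "finger_gap": finger opening in mm.
Only numpy, scipy, OpenCV 4.12 (cv2) and the standard library are available. Lean on these libraries where they do the work, as an engineer would, in place of code of your own. Each camera call takes 0.05 s, during which the arm holds its last target. There are 200 camera calls.

## Task

Show the apprentice the order of work for a repair by pointing with the fingertips from just above: first at the middle of the white tub of filler, then the middle of the sanding block, then the middle of the small white cup of red paint, with the fingertips 2 to 4 cm above each and staying there for two seconds. Do not touch or move the tub, the block, the cup, or the paint tin and black jar that stand among them; keep well above that tin and jar on the way (at least 10 cm over them) so that you do not seem to point at them, and finish still pointing at the paint cup.

Things in the scene. Friction and masses are not known exactly. Their poses are not given: they have to be found in the camera images.
- tub_white: short round tub of filler paste, all white with a white screw lid, 72 mm wide, 68 mm high; loose on the bench, origin at the centre of its underside, z up
- tub_white_top (a point): centre of the top face of tub_white
- sand_block: wooden sanding block, plain tan, two-tone brown sides, 58 x 105 mm, 34 mm high, lying flat; loose on the bench, origin at the centre of its underside, z up
- sand_block_top (a point): centre of the top face of sand_block
- paint_cup: small open white plastic cup, smeared with red paint outside and red inside, 69 mm wide at the rim, narrower at the foot, 58 mm high, hollow; loose on the bench, origin at the centre of its underside, z up
- paint_cup_top (a point): centre of the mouth, level with the rim, of paint_cup
- tin_ochre: small round paint tin, blue, white and red label, lid smeared with ochre-orange paint, 78 mm wide, 77 mm high, standing among the work, not the look-alike at the back (not part of the job); loose on the bench, origin at the centre of its underside, z up
- tin_ochre_top (a point): centre of the top face of tin_ochre
- jar_black: round black jar with a dusty dark grey screw lid, 68 mm wide, 86 mm high (not part of the job); loose on the bench, origin at the centre of its underside, z up
- jar_black_top (a point): centre of the top face of jar_black
Mind the look-alikes: they are no part of the job. Leave any brown or green look-alike of the tub_white alone.

How it is judged (in metres and radians):
On the way, in this order (a step that is already met when the one before it is completed fails the run):
1. the fingertips dwell just above the middle of the white tub (horizontal distance between the grasp point and tub_white_top below 0.03 m and z of the grasp point in the frame of tub_white_top between 0.02 and 0.085 m), for 1.5 s.
2. then they dwell just above the middle of the sanding block (horizontal distance between the grasp point and sand_block_top below 0.03 m and z of the grasp point in the frame of sand_block_top between 0.02 and 0.085 m), for 1.5 s.
3. then they dwell just above the middle of the paint cup (horizontal distance between the grasp point and paint_cup_top below 0.03 m and z of the grasp point in the frame of paint_cup_top between 0.02 and 0.085 m), for 1.5 s.
At the end, for the whole second after the job is handed in: The gripper stays pointing at the paint cup: its grasp point (about 19 mm behind the fingertips) is within 30 mm sideways of the middle of its mouth and 20 to 85 mm above it, without contact; the tub, block, cup, tin and jar stand within 10 mm of where they started (all of step 3 and distance of each of tub_white, sand_block, paint_cup, tin_ochre, jar_black from where it was at the start of the episode below 0.01 m); the robot touches nothing.
It fails at once if the robot touches the tub, block, cup, tin or jar (contact force between any of the fingers, the arm and tub_white above 0.3 N or contact force between any of the fingers, the arm and sand_block above 0.3 N or contact force between any of the fingers, the arm and paint_cup above 0.3 N or contact force between any of the fingers, the arm and tin_ochre above 0.3 N or contact force between any of the fingers, the arm and jar_black above 0.3 N).
It fails at once if a thing is moved or lifted (10 mm) (distance of any of tub_white, sand_block, paint_cup, tin_ochre, jar_black from where it was at the start of the episode above 0.01 m).
It fails at once if the fingertips point at a thing that is not part of the job (within 30 mm of its middle, closer than about 6 cm above it) ((horizontal distance between the grasp point and tin_ochre_top below 0.03 m and z of the grasp point in the frame of tin_ochre_top between 0 and 0.085 m) or (horizontal distance between the grasp point and jar_black_top below 0.03 m and z of the grasp point in the frame of jar_black_top between 0 and 0.085 m)).
It also fails if it takes over 56 s, if anything falls off the work surface, if the arm or the gripper's body presses on something with over 40 N, if the wrist force passes 120 N, or if a joint passes its speed limit or range.

## Working session

There is one attempt and no reset: what is moved stays moved. The work goes in short steps, Python scripts to look and compute and a tool call to move; the robot and the scene stay as the last step left them, time stands still between calls to the robot, and variables do not carry over. Pictures are saved under pics/ and viewed, about 8 in all and at most 12, crops included, and the job is handed in when it is done.

Besides the shell and the picture viewer there is one more tool, called as name(argument=value, ...), one argument or row to a line, values as JSON. apply_moves: Moves the arm, as the interface text tells. Its arguments: {"type":"object","properties":{"deltas":{"type":"array","items":{"type":"array"}},"grip":{"type":"number"}},"required":["deltas"]}

```bash
mkdir -p pics
cat > h.py <<'E'
import numpy as np, cv2
from rig import ctrl, vision
def cam(n):
    d=vision.get_image(n); return d
def ray(d,u,v):
    K=d["K"]; x=(u-K[0,2])/K[0,0]; y=(v-K[1,2])/K[1,1]
    dist=np.array([d["k1"],0,0,0,0],float)
    p=cv2.undistortPoints(np.array([[[u,v]]],float),np.array(K,float),dist)[0,0]
    R=cv2.Rodrigues(np.array(d["rvec"],float))[0]; t=np.array(d["tvec"],float).ravel()
    return -R.T@t, R.T@np.array([p[0],p[1],1])
def atz(d,u,v,z):
    c,r=ray(d,u,v); return (c+r*(z-c[2])/r[2]).round(1)
def proj(d,P):
    return cv2.projectPoints(np.array(P,float).reshape(-1,3),np.array(d["rvec"],float),np.array(d["tvec"],float),np.array(d["K"],float),np.array([d["k1"],0,0,0,0],float))[0][:,0]
E
python3 - <<'E'
from h import *
for n in("top","side"):
    d=cam(n); cv2.imwrite(f"pics/{n}0.png",d["color"][:,:,::-1]); print(n,d["k1"],ray(d,320,240))
print(ctrl.read_state())
E
```

```text
top -0.13676577966201803 (array([ 504.18518197, -215.47647299,  991.97448397]), array([ 0.0756831 ,  0.01797995, -0.99701181]))
side -0.16959449273391516 (array([ 846.55401971, -640.78850532, 1116.50912328]), array([-0.23694273,  0.38227904, -0.8931929 ]))
{'time_s': 0.1, 'joints': array([-6.67492725e+01,  1.38258436e+01,  2.20414869e-01,  7.65021644e+01,
        5.30044221e-04,  9.00001504e+01]), 'joint_vel': array([-8.53589590e-02, -1.21484376e-01,  2.55341495e-01, -1.73819139e-05,
        2.55878865e-02,  5.81158383e-02]), 'joint_efforts': array([-1.45875415e-04, -3.73137939e+01,  2.53009754e+01,  1.08701427e-02,
        2.15095845e-06,  1.40768242e-05]), 'eef_pos': array([ 197.16640456, -458.89450229,  249.51293869]), 'orientation': array([-1.79892407e+02, -5.29760921e-04,  2.32505762e+01]), 'ft_force': array([ 0.32711549,  0.29234944, -0.03908213]), 'wrist_torque': array([ 0.01639298,  0.05403943, -0.0147679 ]), 'finger_gap': 85.58542350931094}
```

View pics/top0.png

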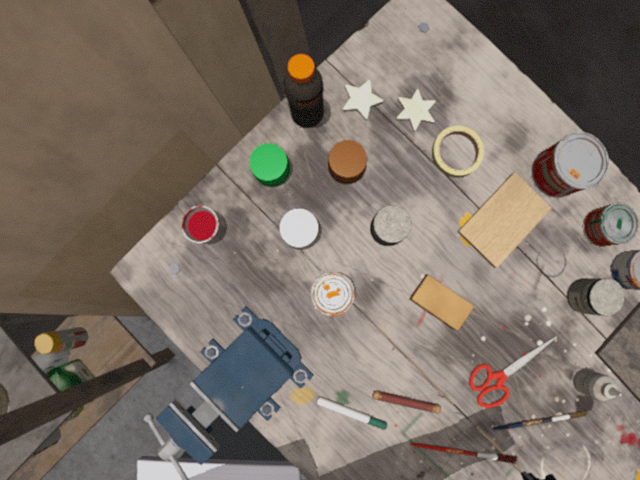

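View pics/side0.png

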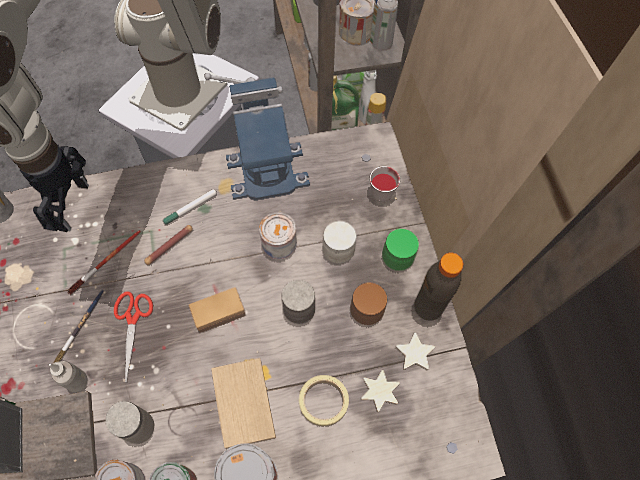

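The top view shows the tub lid at (299,228), block top (441,301), cup rim (201,224), ochre tin (333,293) and black jar (391,225). In the side view they are at (340,235), (216,304), (384,180), (278,229) and (298,294).

Run:
```python
from h import *
t=cam("top"); s=cam("side")
for n,a,b,z in [("tub",(299,228),(340,235),68),("block",(441,301),(216,304),34),("cup",(201,224),(384,180),58),("tin",(333,293),(278,229),77),("jar",(391,225),(298,294),86),("bottle",(301,67),(452,265),220)]:
    p,q=atz(t,*a,z),atz(s,*b,z); print(n,p,q,np.hypot(p[0],p[1]).round(),np.degrees(np.arctan2(p[1],p[0])).round(1))
    for d,c in((t,a),(s,b)): 
        pass
# overlay circles
P={"tub":(36,68,(299,228)),"cup":(34.5,58,(201,224)),"tin":(39,77,(333,293)),"jar":(34,86,(391,225))}
im=[t["color"].copy(),s["color"].copy()]
th=np.linspace(0,2*np.pi,40)
for n,(r,z,a) in P.items():
    p=atz(t,*a,z)
    for i,d in enumerate((t,s)):
        c=proj(d,np.c_[p[0]+r*np.cos(th),p[1]+r*np.sin(th),0*th+z])
        cv2.polylines(im[i],[c.round().astype(int)],True,(0,0,255),1)
a=cv2.resize(im[0][130:340,150:480],None,fx=1.2*1,fy=1.2)
b=cv2.resize(im[1][130:340,160:490],None,fx=1.2,fy=1.2)
a=cv2.resize(im[0][130:340,150:480],(462,294)); b=cv2.resize(im[1][130:340,160:490],(462,294))
cv2.imwrite("pics/ov.png",np.vstack([a,b])[:,:,::-1])
```

```text
tub [ 595.6 -161.4   68. ] [ 597.3 -159.    68. ] 617.0 -15.2
block [ 465.3 -420.8   34. ] [ 459.9 -419.    34. ] 627.0 -42.1
cup [603.7  17.9  58. ] [604.3  18.2  58. ] 604.0 1.7
tin [ 480.9 -222.1   77. ] [ 482.8 -222.4   77. ] 530.0 -24.8
jar [ 599.6 -322.9   86. ] [ 601.6 -323.6   86. ] 681.0 -28.3
bottle [ 830.6 -171.1  220. ] [ 832.1 -170.5  220. ] 848.0 -11.6
```

View pics/ov.png

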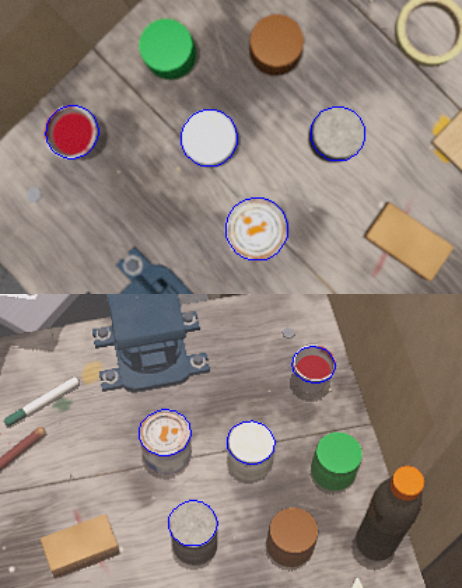

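Run:
```python
from h import *
t=cam("top"); s=cam("side")
for u in[(112,270),(200,195),(285,115),(390,20),(245,315),(290,360),(150,420)]: print("top",u,atz(t,*u,0))
for u in[(390,125),(430,250),(505,480),(270,80),(305,185)]: print("side",u,atz(s,*u,0))
# where would a wall at bench left edge rise to?
for x in (350,600,800):
  for y in(110,):
    print(x,proj(s,[[x,y,0],[x,y,200],[x,y,400]]).round(),proj(t,[[x,y,0],[x,y,200],[x,y,400]]).round())
```

```text
top (112, 270) [519.7 209.    0. ]
top (200, 195) [666.5  35.7   0. ]
top (285, 115) [ 824.7 -128.     0. ]
top (390, 20) [1025.3 -336.9    0. ]
top (245, 315) [436.1 -55.5   0. ]
top (290, 360) [ 351.7 -141.8    0. ]
top (150, 420) [230.  129.6   0. ]
side (390, 125) [521.9 206.6   0. ]
side (430, 250) [769.8 -49.5   0. ]
side (505, 480) [1132.3 -403.4    0. ]
side (270, 80) [181.  164.2   0. ]
side (305, 185) [442.1 -60.4   0. ]
350 [[312. 120.]
 [312.  64.]
 [311.  -9.]] [[160. 359.]
 [119. 377.]
 [ 54. 407.]]
600 [[399. 166.]
 [411. 112.]
 [427.  42.]] [[162. 229.]
 [122. 217.]
 [ 58. 197.]]
800 [[472. 205.]
 [496. 156.]
 [528.  90.]] [[165. 129.]
 [128.  94.]
 [ 70.  40.]]
```

apply_moves(
  deltas=[
    [[0, 0, -3], 0],
    [[0, 0, -2], 0],
    [[0, 0, 0], 0],
  ],
  grip=0,
)

```text
time_s: 0.68
eef_pos: [197.1, -458.8, 300.2]
orientation: [-179.8, -0.0, 23.3]
ft_force: [0.4, -0.3, 0.0]
finger_gap: 32.2
```

Run:
```python
from h import *
t=cam("top"); s=cam("side")
im=[t["color"].copy(),s["color"].copy()]
for i,d in enumerate((t,s)):
  for off in (0,80):
   for k in (-100,100,300):
    b=np.array([520,208])+off*np.array([.73,.68])+k*np.array([.68,-.73])
    c=proj(d,[[*b,z] for z in (0,150,300,450)]).round().astype(int)
    cv2.polylines(im[i],[c],False,(0,255,0) if off==0 else(255,255,0),1)
a=cv2.resize(im[0][0:330,0:330],(400,400)); b=cv2.resize(im[1][0:330,310:640],(400,400))
cv2.imwrite("pics/w.png",cv2.convertScaleAbs(np.hstack([a,b])[:,:,::-1],alpha=1.7,beta=15))
```

```text
(no output)
```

View pics/w.png

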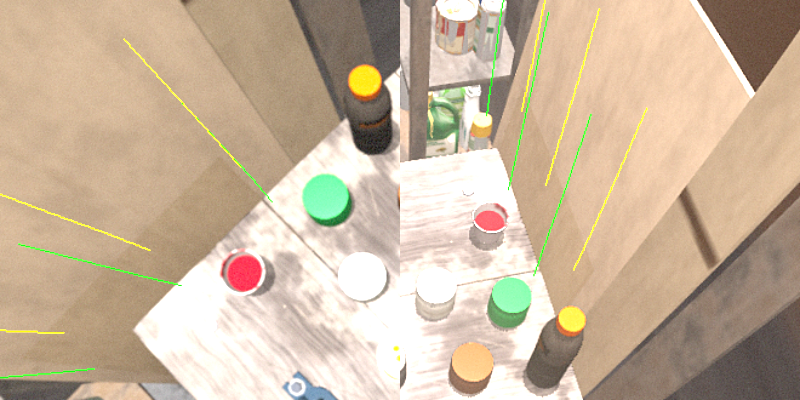

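The wall behind the bench edge stands about 70 mm past the cup, so I'll aim slightly to the near side there. I'll head for the tub high up.

apply_moves(
  deltas=[
    [[2, -0.5, 0], 0],
    [[4, -1, 0], 0],
    [[4, -1, 0], 0],
    [[4, -1, 0], 0],
    [[4, -1, 0], 0],
    [[4, -1, 0], 0],
    [[4, -1, 0], 0],
    [[4, -1, 0], 0],
    [[4, -1, 0], 0],
    [[4, -1, 0], 0],
    [[4, -1, 0], 0],
    [[4, -1, 0], 0],
    [[2, -0.5, 0], 0],
    [[0, 0, 0], 0],
  ],
  grip=0,
)

```text
time_s: 2.52
eef_pos: [597.2, -145.5, 276.7]
orientation: [-178.2, 1.0, 23.1]
ft_force: [-1.0, -0.2, -0.8]
finger_gap: -0.3
```

apply_moves(
  deltas=[
    [[-0.3, 0.7, 2], 0],
    [[-0.3, 0.6, 3], 0],
    [[0, 0, 3], 0],
    [[0, 0, 2], 0],
    [[0, 0, 1], 0],
    [[0, 0, 0], 0],
    [[0, 0, 0], 0],
  ],
)

```text
time_s: 3.4
eef_pos: [586.9, -162.2, 161.2]
orientation: [-178.1, 1.4, 22.8]
ft_force: [0.9, 0.3, 0.5]
finger_gap: 0.1
```

apply_moves(
  deltas=[
    [[0.5, 0.1, 1.2], 0],
    [[0.5, 0.1, 1.2], 0],
    [[0.1, 0, 1], 0],
    [[0, 0, 0.5], 0],
    [[0, 0, 0], 0],
    [[0, 0, 0], 0],
  ],
)

```text
time_s: 4.15
eef_pos: [598.2, -158.7, 120.3]
orientation: [-178.2, 1.3, 22.8]
ft_force: [0.4, -0.4, 0.4]
finger_gap: -0.1
```

Run:
```python
from h import *
t=cam("top"); s=cam("side")
cv2.imwrite("pics/tub.png",np.hstack([t["color"][100:400,100:500],s["color"][80:380,160:560]])[:,:,::-1])
```

```text
(no output)
```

View pics/tub.png

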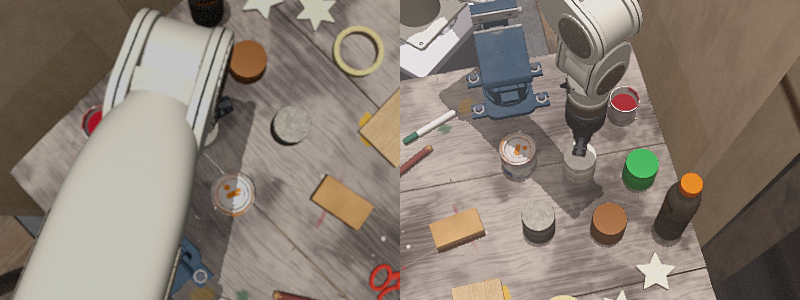

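The tips stand over the middle of the tub (about (580,150) in the composite) with a clear gap. I'll dwell two seconds here. The wide wrist housing also needs checking against the wall.

apply_moves(
  deltas=[
    [[0, 0, 0], 0],
    [[0, 0, 0], 0],
    [[0, 0, 0], 0],
    [[0, 0, 0], 0],
    [[0, 0, 0], 0],
    [[0, 0, 0], 0],
    [[0, 0, 0], 0],
    [[0, 0, 0], 0],
    [[0, 0, 0], 0],
    [[0, 0, 0], 0],
    [[0, 0, 0], 0],
    [[0, 0, 0], 0],
    [[0, 0, 0], 0],
    [[0, 0, 0], 0],
    [[0, 0, 0], 0],
    [[0, 0, 0], 0],
    [[0, 0, 0], 0],
  ],
)

```text
time_s: 6.38
eef_pos: [598.7, -158.9, 121.4]
orientation: [-178.3, 1.2, 22.8]
ft_force: [0.8, -0.1, 0.2]
finger_gap: -0.2
```

Run:
```python
from h import *
t=cam("top"); s=cam("side"); st=ctrl.read_state(); p=st["eef_pos"]; print(p,st["joints"])
im=[t["color"].copy(),s["color"].copy()]
th=np.linspace(0,2*np.pi,40)
for i,d in enumerate((t,s)):
  for h,c in((54,(0,255,0)),(150,(255,255,0)),(250,(255,0,0)),(350,(0,0,255))):
    q=proj(d,np.c_[p[0]+50*np.cos(th),p[1]+50*np.sin(th),0*th+p[2]+h]).round().astype(int)
    cv2.polylines(im[i],[q],True,c,1)
cv2.imwrite("pics/ax.png",np.hstack([cv2.resize(im[0][80:280,160:360],(400,400)),cv2.resize(im[1][40:240,260:460],(400,400))])[:,:,::-1])
```

```text
[ 598.73931743 -158.9420676   121.44949403] [-15.169505    33.15857111  10.00029924  68.82446375   0.65887549
 142.03783798]
```

View pics/ax.png

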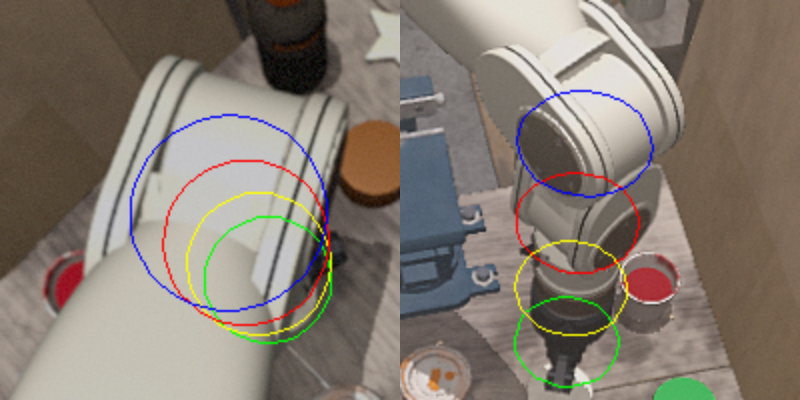

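The wrist pitch housing, about 350 mm above the tips, reaches some 65 mm forward and 60 mm to the side. So I need the wall's real position. I'll triangulate its vertical edge from the two views.

Run:
```python
from h import *
t=cam("top"); s=cam("side")
for u in [(10,316),(40,315),(75,313)]:
    c,r=ray(t,*u); a=np.degrees(np.arctan2(r[1],r[0])); print("top az",u,a.round(2),c[:2].round())
for u in [(395,110),(405,70),(420,10)]:
    c,r=ray(s,*u); print("side az",u,np.degrees(np.arctan2(r[1],r[0])).round(2),c[:2].round())
a=t["color"][180:380,0:200]; b=s["color"][0:200,300:500]
z=lambda i:cv2.convertScaleAbs(cv2.resize(i,(400,400)),alpha=2,beta=20)
cv2.imwrite("pics/e.png",np.hstack([z(a),z(b)])[:,:,::-1])
```

```text
top az (10, 316) 97.08 [ 504. -215.]
top az (40, 315) 97.51 [ 504. -215.]
top az (75, 313) 97.97 [ 504. -215.]
side az (395, 110) 110.63 [ 847. -641.]
side az (405, 70) 110.29 [ 847. -641.]
side az (420, 10) 109.85 [ 847. -641.]
```

View pics/e.png

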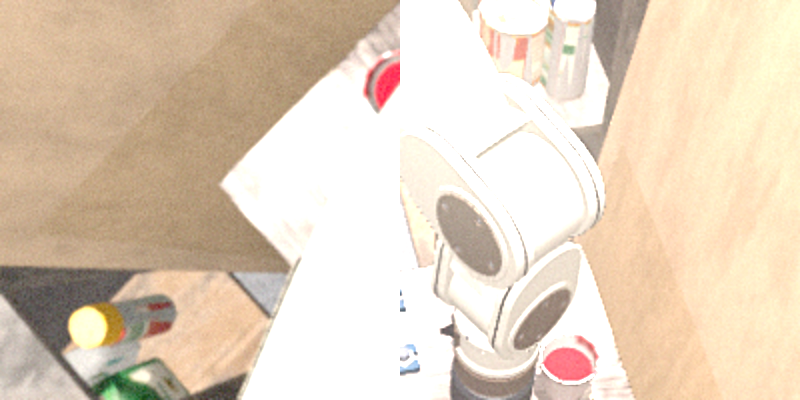

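Both azimuths are consistent, and the wall edge lies well behind the bench edge (about 100–170 mm further), so there is room at the cup. Next is the block: up, across, then down.

apply_moves(
  deltas=[
    [[0, 0, -2], 0],
    [[0, 0, -4], 0],
    [[0, 0, -4], 0],
    [[0, 0, -4], 0],
    [[0, 0, -1], 0],
    [[-1.5, 1.2, 0], 0],
    [[-3, 2.5, 0], 0],
    [[-3, 2.5, 0], 0],
    [[-3, 2.5, 0], 0],
    [[-3, 2.5, 0], 0],
    [[-3, 2.5, 0], 0],
    [[-3, 2.5, 0], 0],
    [[-2, 1.6, 0], 0],
    [[-1, 0.8, 0], 0],
    [[0, 0, 0], 0],
    [[0, 0, 0], 0],
  ],
)

```text
time_s: 8.57
eef_pos: [449.0, -431.1, 252.7]
orientation: [-176.6, 2.5, 22.6]
ft_force: [0.3, 0.1, -0.1]
finger_gap: 0.3
```

apply_moves(
  deltas=[
    [[0.6, 0.2, 2], 0],
    [[0.6, 0.1, 3.5], 0],
    [[0.6, 0.1, 3.5], 0],
    [[0.6, 0.1, 2.5], 0],
    [[0, 0, 1], 0],
    [[0, 0, 0], 0],
    [[0, 0, 0], 0],
  ],
)

```text
time_s: 9.45
eef_pos: [471.5, -415.9, 126.6]
orientation: [-176.9, 2.3, 23.2]
ft_force: [-0.4, -1.1, 0.6]
finger_gap: -0.0
```

apply_moves(
  deltas=[
    [[-0.4, 0.1, 1.2], 0],
    [[-0.4, 0.1, 1.2], 0],
    [[0, 0, 1], 0],
    [[0, 0, 0.4], 0],
    [[0, 0, 0], 0],
    [[0, 0, 0], 0],
  ],
)

```text
time_s: 10.2
eef_pos: [462.3, -421.2, 88.2]
orientation: [-177.1, 2.2, 23.2]
ft_force: [-0.6, 0.3, 0.3]
finger_gap: 0.0
```

Run:
```python
from h import *
t=cam("top"); s=cam("side")
cv2.imwrite("pics/blk.png",np.hstack([t["color"][160:460,240:640],s["color"][150:450,60:460]])[:,:,::-1])
```

```text
(no output)
```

View pics/blk.png

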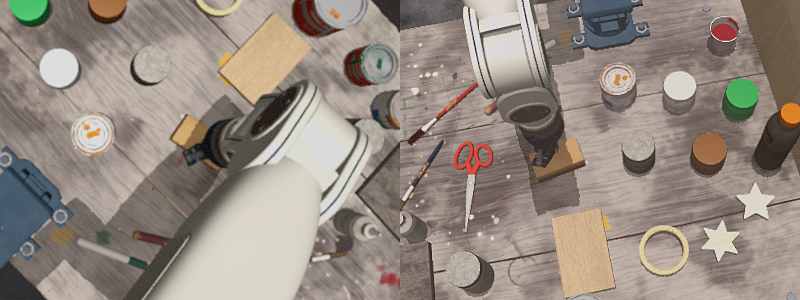

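Run:
```python
from h import *
t=cam("top"); s=cam("side"); p=ctrl.read_state()["eef_pos"]
for d,o in((t,(240,160)),(s,(60,150))):
    q=proj(d,[p,p-[0,0,19],[463,-420,34]]); print(q.round())
    im=d["color"].copy()
    for a,c in zip(q,((0,255,0),(0,0,255),(255,0,255))): cv2.circle(im,tuple(int(v) for v in a.round()),2,c,-1)
    g=q[1].astype(int); m=cv2.resize(im[g[1]-50:g[1]+50,g[0]-50:g[0]+50],(400,400)); 
    M=m if d is t else np.hstack([M,m])
cv2.imwrite("pics/b2.png",M[:,:,::-1])
```

```text
[[448. 304.]
 [446. 303.]
 [441. 302.]]
[[212. 296.]
 [214. 299.]
 [217. 305.]]
```

View pics/b2.png

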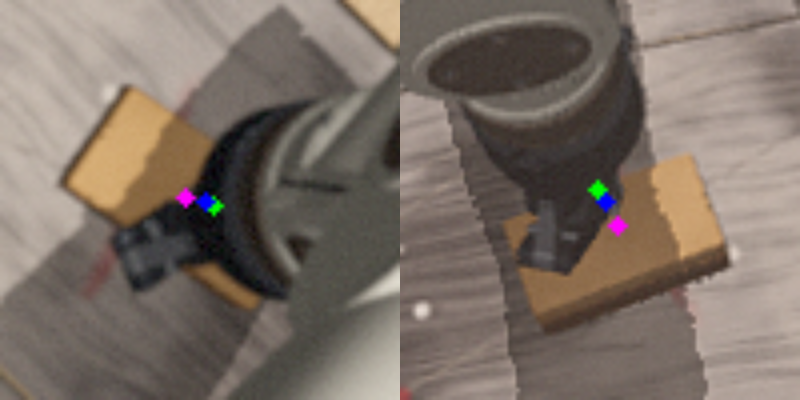

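Run:
```python
from h import *
t=cam("top"); s=cam("side"); st=ctrl.read_state(); print(st["eef_pos"],st["orientation"],st["joints"])
for a,b in (((430,320),(201,316)),((430,317),(203,315)),((441,302),(216,304))):
    c1,r1=ray(t,*a); c2,r2=ray(s,*b)
    k=np.linalg.lstsq(np.c_[r1,-r2],c2-c1,rcond=None)[0]
    p,q=c1+k[0]*r1,c2+k[1]*r2; print(((p+q)/2).round(1),np.linalg.norm(p-q).round(1))
for z in(50,60,69): print(z,atz(t,430,320,z),atz(s,201,316,z))
g=lambda d,x0,y0:cv2.convertScaleAbs(cv2.resize(d["color"][y0:y0+50,x0:x0+50],(400,400),interpolation=cv2.INTER_CUBIC),alpha=3,beta=30)
cv2.imwrite("pics/b3.png",np.hstack([g(t,415,280),g(s,185,275)])[:,:,::-1])
```

```text
[ 462.41783155 -421.26301468   88.36067091] [-177.07934075    2.21412004   23.15802339] [-41.97953066  36.56676948  10.72286358  67.73704635  -0.7783963
 114.94323066]
[ 413.4 -430.4  -88.4] 20.0
[ 420.4 -428.1  -75.8] 20.2
[ 463.1 -419.9   40.8] 1.8
50 [ 431.8 -397.2   50. ] [ 455.7 -459.8   50. ]
60 [ 432.6 -395.3   60. ] [ 459.4 -461.5   60. ]
69 [ 433.3 -393.6   69. ] [ 462.7 -463.    69. ]
```

View pics/b3.png

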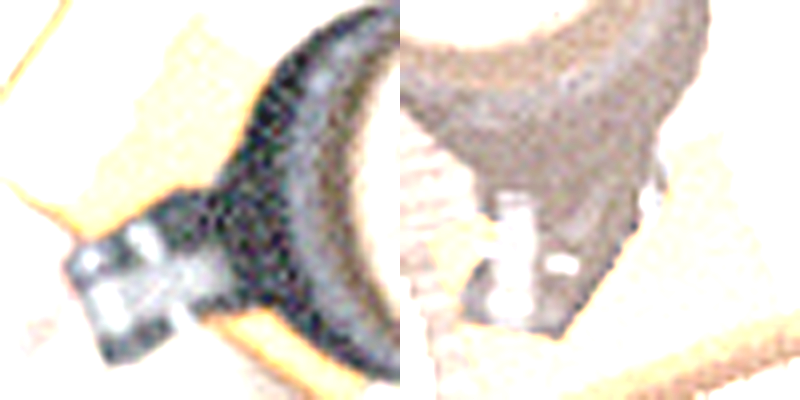

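The two views show the outer knuckles of opposite fingers, one on each side of the projected TCP. That agrees with the measured pose being centred on the block. I'll dwell, then lift.

apply_moves(
  deltas=[
    [[0, 0, 0], 0],
    [[0, 0, 0], 0],
    [[0, 0, 0], 0],
    [[0, 0, 0], 0],
    [[0, 0, 0], 0],
    [[0, 0, 0], 0],
    [[0, 0, 0], 0],
    [[0, 0, 0], 0],
    [[0, 0, 0], 0],
    [[0, 0, 0], 0],
    [[0, 0, 0], 0],
    [[0, 0, 0], 0],
    [[0, 0, 0], 0],
    [[0, 0, 0], 0],
    [[0, 0, 0], 0],
    [[0, 0, 0], 0],
    [[0, 0, 0], 0],
  ],
)

```text
time_s: 12.62
eef_pos: [462.5, -421.3, 88.6]
orientation: [-177.1, 2.2, 23.2]
ft_force: [-0.5, 0.4, -0.3]
finger_gap: -0.2
```

apply_moves(
  deltas=[
    [[0, 0, -2], 0],
    [[0, 0, -4], 0],
    [[0, 0, -4], 0],
    [[0, 0, -4], 0],
    [[0, 0, -4], 0],
    [[0, 0, -2], 0],
    [[0, 0, 0], 0],
    [[0, 0, 0], 0],
  ],
)

```text
time_s: 13.62
eef_pos: [473.1, -427.1, 292.0]
orientation: [-176.9, 2.3, 23.2]
ft_force: [0.1, 0.2, -0.9]
finger_gap: -0.0
```

apply_moves(
  deltas=[
    [[1.5, -1.8, 0], 0],
    [[2.9, -3.5, 0], 0],
    [[2.9, -3.5, 0], 0],
    [[2.9, -3.5, 0], 0],
    [[2.9, -3.5, 0], 0],
    [[2.9, -3.5, 0], 0],
    [[2.9, -3.5, 0], 0],
    [[2.9, -3.5, 0], 0],
    [[2, -2.5, 0], 0],
    [[1, -1.2, 0], 0],
    [[0, 0, 0], 0],
    [[0, 0, 0], 0],
  ],
)

```text
time_s: 15.12
eef_pos: [579.5, -42.8, 278.8]
orientation: [-175.7, 3.7, 23.0]
ft_force: [1.0, 0.5, 0.2]
finger_gap: -0.3
```

apply_moves(
  deltas=[
    [[1.5, -0.9, 0], 0],
    [[1.5, -0.9, 0], 0],
    [[1, -0.7, 0], 0],
    [[0.5, -0.3, 1], 0],
    [[0, 0, 2], 0],
    [[0, 0, 2.5], 0],
    [[0, 0, 2], 0],
    [[0, 0, 1], 0],
    [[0, 0, 0], 0],
    [[0, 0, 0], 0],
  ],
)

```text
time_s: 16.38
eef_pos: [605.0, 6.3, 188.4]
orientation: [-175.7, 3.8, 22.8]
ft_force: [-0.5, 0.3, -0.0]
finger_gap: 0.2
```

Run:
```python
from h import *
t=cam("top"); s=cam("side")
cv2.imwrite("pics/c1.png",np.hstack([t["color"][40:340,0:400],s["color"][0:300,240:640]])[:,:,::-1])
```

```text
(no output)
```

View pics/c1.png

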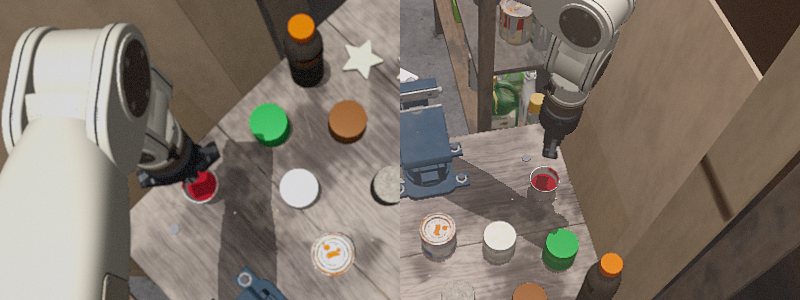

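Force is nil and everything else is where it was. The tips are above the cup (cup at (544,180) in the side crop). I'll descend to the pointing height.

apply_moves(
  deltas=[
    [[0.2, -0.2, 1.5], 0],
    [[0.1, -0.1, 2], 0],
    [[0, 0, 2], 0],
    [[0, 0, 1.2], 0],
    [[0, 0, 0.5], 0],
    [[0, 0, 0], 0],
    [[0, 0, 0], 0],
  ],
)

```text
time_s: 17.35
eef_pos: [601.9, 14.0, 114.9]
orientation: [-175.8, 3.5, 22.8]
ft_force: [-0.3, -0.4, 0.3]
finger_gap: -0.1
```

apply_moves(
  deltas=[
    [[0, 0, 0.7], 0],
    [[0, 0, 0], 0],
    [[0, 0, 0], 0],
    [[0, 0, 0], 0],
    [[0, 0, 0], 0],
    [[0, 0, 0], 0],
    [[0, 0, 0], 0],
    [[0, 0, 0], 0],
    [[0, 0, 0], 0],
    [[0, 0, 0], 0],
    [[0, 0, 0], 0],
    [[0, 0, 0], 0],
    [[0, 0, 0], 0],
    [[0, 0, 0], 0],
    [[0, 0, 0], 0],
    [[0, 0, 0], 0],
    [[0, 0, 0], 0],
    [[0, 0, 0], 0],
  ],
)

```text
time_s: 19.6
eef_pos: [602.4, 14.2, 109.1]
orientation: [-175.9, 3.3, 22.8]
ft_force: [0.6, 0.2, -0.3]
finger_gap: 0.5
```

Run:
```python
from h import *
t=cam("top"); s=cam("side"); st=ctrl.read_state(); print(st["eef_pos"],st["ft_force"])
cv2.imwrite("pics/c2.png",np.hstack([t["color"][140:380,120:520],s["color"][80:320,160:560]])[:,:,::-1])
```

```text
[602.37015983  14.24550386 109.05483212] [-0.18106537 -0.25117458 -0.23131581]
```

View pics/c2.png

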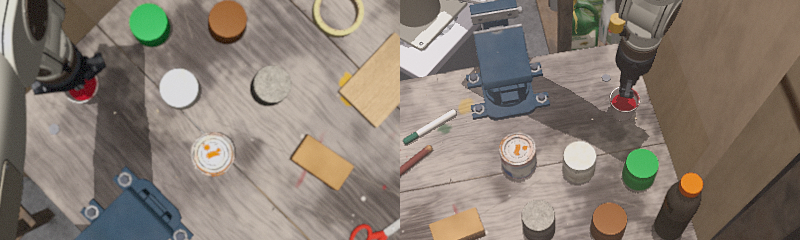

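The tips stand over the cup mouth ((625,97) in the side crop), and all the objects are at their first positions: tub (299,228), tin (333,294), block (441,302). I'm handing in.

```bash
python3 -c "
from rig import ctrl
print(ctrl.sign_off()); print(ctrl.read_state()['eef_pos'])"
```

```text
the job is handed in; nothing more can be done
None
the job is handed in; nothing more can be done
```

I pointed at the white tub, then the sanding block, then the paint cup, staying about 2 s or more over each. I handed the job in at about 20 s with the gripper still over the cup. The hand-in gives no verdict.

- **Final position:** the grasp point was 4 mm sideways of the cup's middle and 51 mm above its mouth, which puts the tips about 32 mm above. The wrist force was only noise, under 1 N at every reading.
- **Tub and block:** by the measured pose, the grasp point was within about 3 mm sideways of each middle. The tips were about 34–36 mm above.
- **Things left alone:** by eye in the last pictures, the tub, block, tin and jar were where they started. The cup was partly hidden from above but stood in its place in the side view. On the long moves I kept the grasp point at 250 mm or more at every reading, well over 10 cm above the tin and jar.

**Imperfect or uncertain:**
- The tool drifted to about 5° off vertical, and the moves offer no way to correct that.
- At the block, my attempt to triangulate the tips failed because the two cameras see opposite fingers. I relied on the measured pose there.
- The distance to the wall behind the cup was only roughly estimated, but I saw no contact.

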